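# Swap the cutters in the tray behind the jars

## Task

Please swap the cookie cutters: I need the round one from the pull-out tray of the wire stand on the wooden board, and the scalloped one that lies on the board put away flat in that tray. Two preserve jars block the tray, so first stand them both on the marble slab, then slide the tray out and change the cutters over. When the tray is pushed fully home again, stand each jar back upright on the very spot where it stood at the start.

Things in the scene. Friction and masses are not known exactly. Their poses are not given: they have to be found in the camera images.
- amber_jar: amber-orange glass preserve jar with a white twist-off lid, one of the two that stand in front of the wire stand; 53 mm diameter (lid 46 mm), 71 mm tall, about 0.3 kg; origin at the centre of its underside, z up. Where it stands at the start is where it must be put back.
- dark_jar: dark red glass preserve jar with a red twist-off lid, the other one in front of the wire stand (which is left and which right changes); 53 mm diameter (lid 46 mm), 71 mm tall, about 0.3 kg; origin at the centre of its underside, z up. Where it stands at the start is where it must be put back.
- round_cutter: plain round tin cookie cutter, an open ring 57 mm in diameter and 30 mm tall, about 40 g, lying flat in the tray of the wire stand, seen from above between the wires; origin at the centre of its underside, z up. Firm enough to be gripped across its outside.
- scalloped_cutter: scalloped (six-lobed) tin cookie cutter, an open ring 66 mm across along its own x axis and 74 mm along its own y axis, 30 mm tall, about 40 g, lying flat on the wooden board, off to one side of its middle; origin at the centre of its underside, z up. Grip it across its x axis.
- wire_stand: wire cooling stand, fixed, 227 mm wide (y), 117 mm deep (x), 95 mm high, thin wires 37 mm apart over its top, under them a pull-out tray with a pale wooden front; origin on the counter below the middle of the closed tray's front face, x to the rear: the tray slides out along the stand's -x. The jars' axes stand 80 to 100 mm in front of that face at the start and block the tray.
- tray (a joint): how far the pull-out tray is slid out: 0 fully home, 0.10 m at its stop; it runs with light friction (about 1.5 N) and stays where it is left. At 0.10 the middle of the tray is 54 mm clear of the stand's front wires. It starts at 0.
- tray_handle (a point): middle of the tray's bar handle: a dark steel bar lying across (along the stand's y), 64 mm long and about 10 mm thick, 56 mm above the counter, 35 mm out from the wooden front, which rises to 76 mm; can be pinched from above, one finger between bar and front. Moves with the tray; axes as the stand.
- tray_floor (a point): centre of the tray's inner floor, on its upper face, 14 mm above the counter and 60 mm behind the face of the wooden front; the floor is 100 mm (x) by 200 mm (y) inside rims 22 mm high. Moves with the tray; axes as the stand.
- wood_board: wooden pastry board with dark end strips, fixed, 150 mm (its x) by 220 mm (its y), 14 mm thick, on the counter to one side of the stand (left or right changes); origin at the centre of its underside, so its top lies at z = 14 mm in its frame.
- marble_slab: pale marble slab, fixed, 150 mm (its x) by 220 mm (its y), on the counter on the other side of the stand; origin at the centre of its underside, its top lies at z = 14 mm in its frame.
Things that resemble listed ones, but are neither listed nor needed, are in the scene too. What is shaped like the dark_jar but blue, green or yellow is not meant.

How it is judged:
By the outcome, as a careful person would: the job done as asked, in the order asked, and still so for the second after the job is handed in, with the robot touching nothing.
It also fails if it takes over 141 s, if anything falls off the work surface, if the arm or the gripper's body presses on something with over 40 N, if the wrist force passes 120 N, or if a joint passes its speed limit or range.

## Robot

A 7-joint arm with a two-finger parallel gripper is mounted at the origin on a cart in front of the work surface, level with it; the furniture and walls round the work are solid. World frame = base frame: x ahead of the robot, y to its left, z up, the work surface at z = 0. Lengths are in mm, angles in rad, forces in N, time in s.
With the tool pointing down it reaches from about 400 to 875 mm from the base axis. Payload 4.4 kg.
Tool frame: the origin (TCP) lies midway between the tips of the shut fingers; the grasp point (between the pads) lies 19 mm behind it; z points along the fingers, y is the line along which they close (so a half turn about z gives the same grasp; the last joint's range is limited). The gripper opens to 85 mm and grips with 20 to 120 N. Pads are 22 mm wide; open, the fingers measure 114 mm over their backs; the gripper's body (76 mm by 85 mm) begins 54 mm behind the grasp point. The pads swing forward as they close: fully open they stand 13 mm farther back than shut.
Start: joints at [1.117, 0.628, 0.038, 1.517, -0.027, 0.996, -0.02], TCP at [245.827, -601.736, 231.313] pointing down, gripper open.
Joint ranges: [-3.06, 3.06], [-0.37, 2.12], [-1.25, 1.32], [0.18, 2.47], [-1.1, 4.24], [0.23, 1.98], [-2.94, 2.94]. Speed limits (rad/s): [2.57, 2.57, 3.14, 3.14, 3.14, 3.14, 3.14].

## Interface

Orientations are given as [roll, pitch, yaw] about the fixed x, y, z axes, in that order (R = Rz(yaw) Ry(pitch) Rx(roll)).
In Python, from cell import ctrl gives the robot as it stands. The module is installed in compiled form; this text tells all that it offers.
- The arm moves only by the tool step_arm, never from a script. Its argument "commands" is one flat list of numbers, 7 for each row, row after row: the shift along the tool's x, y, z in cm, then the turn, a rotation vector about the tool's x, y, z in rad, then the opening, from 0 (shut) to 1 (fully open). A call has 1 to 10 rows; each row is the pose to reach, as a shift and turn from the pose commanded when the call began, along the tool's axes at that moment; what a row does not reach only later rows make up. A row lasts 1/10 s, in which the tool goes at most 50 mm and 8.59 degrees, less where a joint would pass 70% of its speed; a pose out of reach is approached as far as the arm can. A call with a gripper value outside its range is refused whole. The fingers move at their own pace and stop on an object; the grip force is fixed at half the most. Time passes only in rows, so rows that repeat a pose let the fingers close. It gives the time, the measured TCP pose, the force, the opening and the grip force at its end, in the units of the state.
- ctrl.read_state(): the state, without advancing time (a new reading comes with each control period).
- ctrl.get_image(name): name is "scene" or "side" or "wrist"; returns a dict with "image" (384x512x3 uint8, red, green, blue), "range_z" (384x512 float32, mm along the optical axis (not along the pixel's ray), 0 where there is no reading), "vfov" (degrees; the focal length in pixels is half the picture's height over the tangent of half this angle, whatever the lens; pixels are square), "cx", "cy" (the principal point, pixels), "D" ([k1, k2, p1, p2, k3] as OpenCV has them; the pictures are not rectified), "world_to_cam" (4x4, takes a point from world to camera coordinates). Camera axes: x right, y down, z forward; pixel columns grow to the right and rows downward; lengths in mm; the calibration is good to about 2 mm. A picture is of the moment at which its call begins.
- ctrl.finish_job(): hands the job in; it is judged then, once.
The state is a dict: "clock": time; "qpos": joint angles; "qd": joint speeds; "tau": joint torques, N m; "eef_pos": TCP position; "tool_rot": TCP orientation; "force": force on the tool from outside, world axes, zero at the start; "torque": the same for the moment, N m; "width": finger opening in mm; "gripper_force": force on a finger pad.
Only numpy, scipy, OpenCV 4.12 (cv2) and the standard library are available. Lean on these libraries where they do the work, as an engineer would, in place of code of your own. Each camera call takes 0.05 s, during which the arm holds its last target. There are 200 camera calls.

## Working session

There is one attempt and no reset: what is moved stays moved. The work goes in short steps, Python scripts to look and compute and a tool call to move; the robot and the scene stay as the last step left them, time stands still between calls to the robot, and variables do not carry over. Pictures are saved under pics/ and viewed, at most 14 in all, crops included, and the job is handed in when it is done.

Besides the shell and the picture viewer there is one more tool, called after "Emit:" as name(argument=value, ...) on one line, values as JSON. step_arm: Moves the arm, as the interface text tells. Its arguments: {"type":"object","properties":{"commands":{"type":"array"}},"required":["commands"]}

```bash
mkdir -p pics
cat > h.py <<'E'
import numpy as np, cv2
from cell import ctrl
def get(n):
    d=ctrl.get_image(n); h,w=d["image"].shape[:2]
    f=h/2/np.tan(np.radians(d["vfov"])/2)
    d["K"]=np.array([[f,0,d["cx"]],[0,f,d["cy"]],[0,0,1]]); d["Dc"]=np.array(d["D"],float)
    d["T"]=np.array(d["world_to_cam"]); return d
def save(d,name,crop=None,s=1):
    im=d["image"][...,::-1]
    if crop: u0,v0,u1,v1=crop; im=im[v0:v1,u0:u1]
    cv2.imwrite("pics/"+name,cv2.resize(im,None,fx=s,fy=s,interpolation=cv2.INTER_CUBIC))
def ray(d,uv):
    uv=np.array(uv,float).reshape(-1,1,2)
    n=cv2.undistortPoints(uv,d["K"],d["Dc"]).reshape(-1,2)
    R=d["T"][:3,:3]; c=-R.T@d["T"][:3,3]
    return c,np.c_[n,np.ones(len(n))]@R
def onz(d,uv,z):
    c,r=ray(d,uv); return c+r*((z-c[2])/r[:,2])[:,None]
def pts(d):
    h,w=d["range_z"].shape; u,v=np.meshgrid(np.arange(w),np.arange(h))
    c,r=ray(d,np.c_[u.ravel(),v.ravel()]); P=c+r*d["range_z"].reshape(-1,1)
    return P.reshape(h,w,3)
def proj(d,p):
    p=np.array(p,float).reshape(-1,3)
    return cv2.projectPoints(p,cv2.Rodrigues(d["T"][:3,:3])[0],d["T"][:3,3],d["K"],d["Dc"])[0].reshape(-1,2)
def tool(p):
    """world shift to go to p in tool axes (cm)"""
    from scipy.spatial.transform import Rotation as Ro
    s=ctrl.read_state(); R=Ro.from_euler('xyz',s["tool_rot"]).as_matrix()
    return R.T@(np.array(p)-s["eef_pos"])/10
E
python3 - <<'E'
from h import *
for n in("scene","side"):
    d=get(n); save(d,n+"0.png",s=1.5); print(n,d["vfov"],d["T"].round(2).tolist(),d["D"])
s=ctrl.read_state(); print(s)
E
```

```text
scene 56.79861213800712 [[-0.64, -0.77, 0.0, 363.88], [-0.49, 0.41, -0.77, 297.25], [0.59, -0.49, -0.64, 887.37], [0.0, 0.0, 0.0, 1.0]] [0.02732576 0.         0.         0.         0.        ]
side 42.796811687925214 [[-0.96, -0.26, -0.02, 534.83], [-0.16, 0.64, -0.75, 120.5], [0.21, -0.72, -0.66, 1436.95], [0.0, 0.0, 0.0, 1.0]] [0.01003181 0.         0.         0.         0.        ]
{'clock': 0.1, 'qpos': array([ 1.11716506,  0.62924864,  0.03845573,  1.51825444, -0.02699938,
        0.99628158, -0.0199887 ]), 'qd': array([-2.40606697e-05, -2.44905924e-03,  1.23931508e-03, -2.51312041e-03,
        1.22063576e-03, -1.18942745e-03,  6.33414677e-04]), 'tau': array([ 3.93641283e-03, -5.64536834e+01,  1.23060465e+00, -1.93972635e+01,
        1.12316961e-02,  5.47081101e-03, -3.20655238e-05]), 'eef_pos': array([ 245.63433463, -601.21096717,  230.48880836]), 'tool_rot': array([-3.13991905e+00,  2.30606773e-05,  3.87834359e-01]), 'force': array([-0.25510116,  0.80160416, -0.41079265]), 'torque': array([-0.04091482, -0.01276606,  0.03108904]), 'gripper_force': 0.0, 'width': 85.6824770721688}
```

```bash
sleep 0.1
```

```text
(no output)
```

View pics/scene0.png

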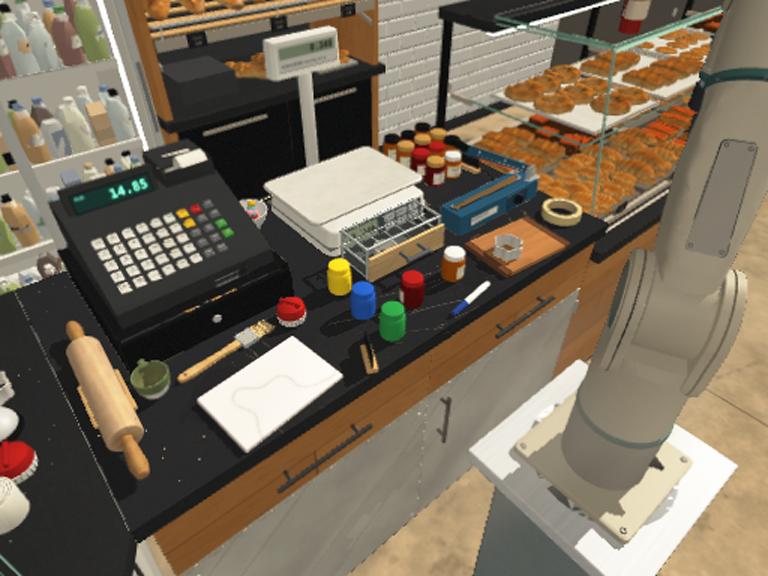

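View pics/side0.png

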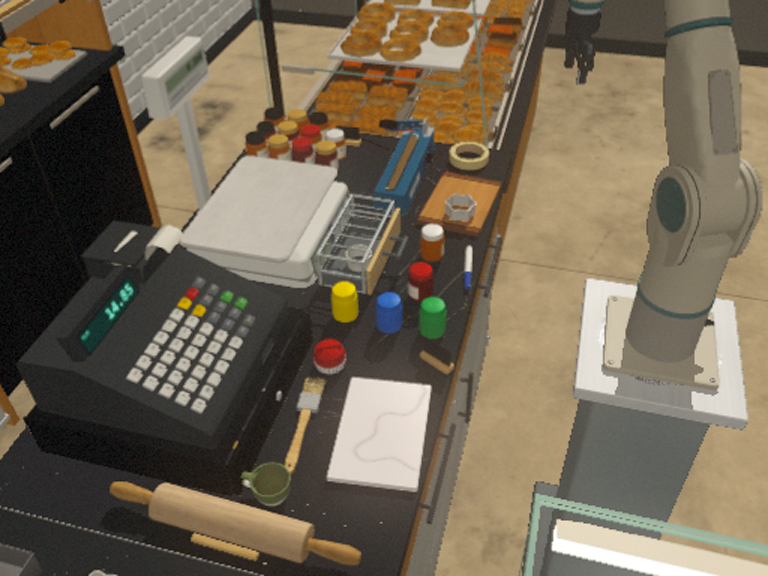

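The scene view (1.5x) shows the dark_jar candidates: red-lidded dark jar (412,288); yellow (339,277), blue (362,300) and green (392,320) are decoys. The amber jar with a white lid is at (453,264); similar ones sit in the back cluster (430,160). The scalloped cutter is on the board at (508,246); the tan ring at (561,212) is a tape roll, and the red shaker cutters at (291,311) are distractors. The stand is at (392,238), with the round cutter inside it, and the marble slab is at (270,392). Next I measure these and check with a close crop.

```bash
cat > m.py <<'E'
from h import *
for n,c,boxes in (("scene",(205,110,400,240),dict(dark=(262,176,288,210),amber=(292,160,314,192),cut=(322,150,355,180),slab=(130,220,230,300),board=(305,140,380,185),front=(240,145,298,185))),
            ("side",(200,100,345,240),dict(dark=(270,172,294,205),amber=(278,146,298,178),cut=(293,125,320,152),slab=(215,245,292,330),board=(276,112,338,160),front=(240,138,270,196)))):
    d=get(n); save(d,n+"1.png",c,4); P=pts(d); H=cv2.cvtColor(d["image"],cv2.COLOR_RGB2HSV)
    for k,(a,b,e,f) in boxes.items():
        p=P[b:f,a:e].reshape(-1,3); hs=H[b:f,a:e].reshape(-1,3).astype(int); ok=np.isfinite(p).all(1)&(d["range_z"][b:f,a:e].ravel()>0)
        if k in("dark","amber"): m=ok&(abs(p[:,2]-71)<4)
        elif k=="cut": m=ok&(abs(p[:,2]-43)<5)
        elif k=="front": m=ok&(abs(p[:,2]-55)<16)&(hs[:,0]>8)&(hs[:,0]<25)&(hs[:,1]>60)&(hs[:,2]>110)
        elif k=="slab": m=ok&(abs(p[:,2]-14)<6)&(hs[:,2]>130)&(hs[:,1]<60)
        else: m=ok&(abs(p[:,2]-14)<6)&(hs[:,1]>90)
        q=p[m]
        if len(q)<5: print(n,k,"none",len(q),np.nanmedian(p,0));continue
        r=cv2.minAreaRect(q[:,:2].astype(np.float32))
        print(n,k,len(q),"med",q.mean(0).round(1),"rect",np.round(r[0],1),np.round(r[1],1),round(r[2],1))
E
python3 m.py
```

```text
scene dark 176 med [464.2  13.6  71.5] rect [453.2  23.5] [ 43.8 145.1] 36.7
scene amber 99 med [ 487.2 -147.6   71.2] rect [ 488.9 -148.9] [43.7 44.8] 58.4
scene cut 74 med [ 455.6 -302.1   41.9] rect [ 455.4 -303.2] [67.4 65.1] 68.8
scene slab 3647 med [463.  354.4  14.9] rect [505.8 352.5] [233.5 220.1] 6.7
scene board 1321 med [ 463.9 -357.4   13.9] rect [ 487.9 -347.1] [384.1 203.1] 85.5
scene front 354 med [576.  -84.9  55.2] rect [589.1 -96. ] [196.6 143.6] 57.6
side dark 157 med [462.5  22.8  69.6] rect [463.1  28.7] [ 44.  138.4] 23.3
side amber 97 med [ 484.5 -125.1   69.4] rect [478.5 -97.2] [ 42.8 141.6] 6.9
side cut 43 med [ 452.1 -302.4   41.1] rect [ 451.8 -301. ] [65.6 71.8] 32.2
side slab 3948 med [462.4 357.2  12.3] rect [492.6 344.7] [206.1 240.3] 6.6
side board 1041 med [ 460.8 -349.3   11.5] rect [ 458.1 -368.7] [259.1 148.9] 84.6
side front 184 med [577.1 -75.   57.5] rect [579.5 -87.5] [ 19.7 229.4] 1.0
```

View pics/scene1.png

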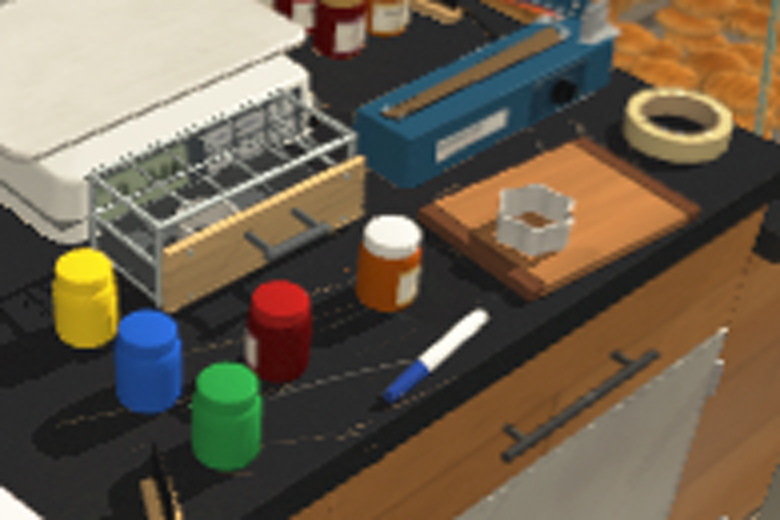

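The crop confirms the red-lidded jar at crop (280,330), the amber jar at (390,265), the scalloped cutter at (535,220) with its x axis still to be found, and the handle at (290,235). The dark jar's mask mixed with its neighbours, so I measure again by colour.

```bash
cat > m2.py <<'E'
from h import *
for n in("scene","side"):
    d=get(n);P=pts(d);H=cv2.cvtColor(d["image"],cv2.COLOR_RGB2HSV).astype(int);h,s,v=H[...,0],H[...,1],H[...,2]
    X,Y,Z=P[...,0],P[...,1],P[...,2]
    near=(X>380)&(X<560)&(Y>-220)&(Y<220)&(abs(Z-71)<4.5)
    hue={"red":((h<6)|(h>172))&(s>120),"yel":(h>20)&(h<35)&(s>120),"blue":(h>100)&(h<130)&(s>120),"green":(h>45)&(h<85)&(s>100),"white":(s<60)&(v>120)}
    for k,m in hue.items():
        q=P[near&m]
        if len(q)>8: c,r=cv2.minEnclosingCircle(q[:,:2].astype(np.float32)); print(n,k,len(q),np.median(q,0).round(1),np.round(c,1),round(r,1))
    # face
    f=(h>8)&(h<25)&(s>50)&(v>110)&(X>540)&(X<620)&(Y>-250)&(Y<80)&(Z>15)&(Z<70)
    q=P[f]
    for _ in range(3):
        a=np.polyfit(q[:,1],q[:,0],1); q=q[abs(np.polyval(a,q[:,1])-q[:,0])<4]
    print(n,"face slope",a.round(4),"y range",np.percentile(q[:,1],[0.5,99.5]).round(1),len(q))
    for nm,x0,y0,m in(("slab",463,355,(s<60)&(v>130)),("board",461,-350,(s>70)&((h<20)|(h>170)))):
        mm=m&(abs(Z-14)<6)&(abs(X-x0)<110)&(abs(Y-y0)<140)
        mm=cv2.morphologyEx(mm.astype(np.uint8),cv2.MORPH_OPEN,np.ones((3,3)))
        nl,L,st,_=cv2.connectedComponentsWithStats(mm); L=L==1+np.argmax(st[1:,4]); q=onz(d,np.argwhere(L)[:,::-1],14)
        r=cv2.minAreaRect(q[:,:2].astype(np.float32)); print(n,nm,np.round(r[0],1),np.round(r[1],1),round(r[2],1))
    c=(abs(Z-43)<5)&(abs(X-454)<60)&(abs(Y+302)<60); q=P[c]; print("cut pts",len(q)); 
    c0=np.array(cv2.minEnclosingCircle(q[:,:2].astype(np.float32))[0]); w=q[:,:2]-c0
    th=np.degrees(np.arctan2(w[:,1],w[:,0])); rr=np.hypot(*w.T); print(c0.round(1),[(int(t),round(float(rr[(th//15*15)==t].max()),0)) for t in sorted(set(th//15*15))])
E
python3 m2.py
```

```text
scene red 119 [481.1 -15.   71.3] [482.8 -16.3] 25.4
scene blue 123 [520.4  89.6  71.7] [523.2  87.4] 24.2
scene green 142 [433.8  82.5  71.7] [435.3  79.6] 24.1
scene white 102 [ 486.7 -147.5   71.2] [ 487.3 -149.3] 24.3
scene face slope [2.590000e-02 5.807383e+02] y range [-203.9   21.6] 497
scene slab [463.  348.4] [152.9 219.8] 6.5
scene board [ 460.9 -351.1] [226.3 154.9] 84.5
cut pts 71
[ 456.6 -302.5] [(-180, 36.0), (-165, 33.0), (-150, 32.0), (-135, 33.0), (-105, 36.0), (-90, 31.0), (-75, 36.0), (-60, 36.0), (-45, 33.0), (-30, 28.0), (-15, 34.0), (0, 33.0), (30, 29.0), (45, 28.0), (60, 34.0), (75, 32.0), (90, 29.0), (105, 36.0), (120, 36.0), (135, 36.0), (150, 33.0), (165, 34.0)]
side red 95 [479.8 -12.9  68.9] [479.5 -15.3] 23.8
side blue 112 [520.3  88.4  69.1] [519.7  90.5] 24.1
side green 129 [433.1  84.   68.8] [434.1  83.1] 24.6
side white 80 [ 485.  -147.5   68.7] [ 486.7 -147.4] 24.0
side face slope [2.670000e-02 5.777854e+02] y range [-197.5   23.7] 225
side slab [463.  351.5] [149.1 220.1] 6.6
side board [ 403.8 -335.2] [ 57.4 196.9] 4.0
cut pts 36
[ 452.2 -303.8] [(-180, 36.0), (-165, 33.0), (-135, 33.0), (-105, 35.0), (-90, 26.0), (-75, 31.0), (-60, 34.0), (-45, 36.0), (-15, 33.0), (0, 35.0), (15, 35.0), (30, 27.0), (45, 32.0), (60, 35.0), (75, 32.0), (90, 28.0), (105, 36.0), (120, 33.0), (135, 35.0), (165, 31.0)]
```

Emit:
step_arm(commands=[39.5,-32.9,3,0,0,0.388,1,39.5,-32.9,3,0,0,0.388,1,39.5,-32.9,3,0,0,0.388,1,39.5,-32.9,3,0,0,0.388,1,39.5,-32.9,3,0,0,0.388,1,39.5,-32.9,3,0,0,0.388,1,39.5,-32.9,3,0,0,0.388,1,39.5,-32.9,3,0,0,0.388,1,39.5,-32.9,3,0,0,0.388,1,39.5,-32.9,3,0,0,0.388,1])

```text
clock: 1.3
eef_pos: [480.9, -159.1, 202.3]
tool_rot: [3.141, -0.001, -0.0]
force: [0.9, -0.4, -0.4]
width: 85.6
gripper_force: 0.0
```

Emit:
step_arm(commands=[0,0,0,0,0,0,1,0,0,0,0,0,0,1])

```text
clock: 1.5
eef_pos: [480.6, -159.6, 202.1]
tool_rot: [-3.142, 0.0, 0.004]
force: [-1.1, -0.2, -1.1]
width: 84.9
gripper_force: 0.0
```

Run:
```python
from h import *
d=get("wrist"); save(d,"w1.png",s=1.5); print(d["vfov"],d["T"].round(2).tolist())
P=pts(d);H=cv2.cvtColor(d["image"],cv2.COLOR_RGB2HSV).astype(int);s,v,h=H[...,1],H[...,2],H[...,0]
for k,m in(("white",(s<60)&(v>120)),("red",((h<6)|(h>172))&(s>120))):
    q=P[m&(abs(P[...,2]-71)<5)&(P[...,0]<540)&(P[...,0]>430)&(d["range_z"]>0)]
    if len(q)>10: print(k,len(q),cv2.minEnclosingCircle(q[:,:2].astype(np.float32)),q.mean(0))
```

```text
68.76016743288325 [[0.0, -1.0, -0.0, -162.51], [-0.96, -0.0, 0.27, 434.37], [-0.27, -0.0, -0.96, 479.04], [0.0, 0.0, 0.0, 1.0]]
white 1656 ((487.414794921875, -153.4503936767578), 23.530370712280273) [ 488.40215174 -153.27382631   70.23159396]
red 1660 ((482.4244689941406, -19.63252830505371), 23.739994049072266) [483.01428147 -20.97410038  70.19344886]
```

View pics/w1.png

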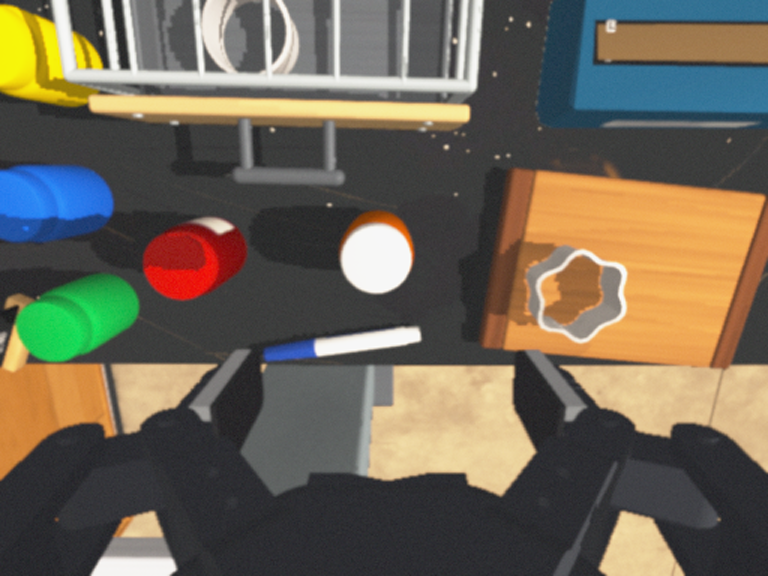

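The wrist view shows the amber lid at (376,258), dark lid (180,260), handle (290,176), round cutter (250,35) and scalloped cutter (580,295). I pick up the amber jar first.

Emit:
step_arm(commands=[0.65,-0.9,4,0,0,0,1,0.65,-0.9,8,0,0,0,1,0.65,-0.9,12,0,0,0,1,0.65,-0.9,15,0,0,0,1,0.65,-0.9,17,0,0,0,1,0.65,-0.9,18.7,0,0,0,1,0.65,-0.9,18.7,0,0,0,1])

```text
clock: 2.25
eef_pos: [484.3, -154.0, 13.5]
tool_rot: [3.142, 0.004, -0.004]
force: [0.5, 0.2, 0.3]
width: 85.3
gripper_force: 0.0
```

Emit:
step_arm(commands=[0,0,0,0,0,0,0.4,0,0,0,0,0,0,0.4,0,0,0,0,0,0,0.4,0,0,0,0,0,0,0.4,0,0,0,0,0,0,0.4,0,0,0,0,0,0,0.4,0,0,0,0,0,0,0.4,0,0,0,0,0,0,0.4])

```text
clock: 3.05
eef_pos: [487.2, -152.6, 16.7]
tool_rot: [3.141, -0.002, -0.001]
force: [-2.2, 0.8, 5.6]
width: 50.7
gripper_force: 61.8
```

Emit:
step_arm(commands=[0,0,-3,0,0,0,0.4,0,0,-7,0,0,0,0.4,0,0,-11,0,0,0,0.4,0,0,-14,0,0,0,0.4,0,-3,-14,0,0,0,0.4,0,-7,-14,0,0,0,0.4,-1,-11,-14,0,0,0,0.4,-1,-15,-14,0,0,0,0.4,-2,-19,-14,0,0,0,0.4,-2,-23,-14,0,0,0,0.4])

```text
clock: 4.05
eef_pos: [464.6, 79.3, 155.6]
tool_rot: [3.142, 0.002, -0.0]
force: [0.7, -0.8, -2.6]
width: 50.6
gripper_force: 64.2
```

Emit:
step_arm(commands=[0,-4,0,0,0,0,0.4,0,-8,0,0,0,0,0.4,0,-12,0,0,0,0,0.4,0,-16,0,0,0,0,0.4,0,-20,0,0,0,0,0.4,0,-24,0,0,0,0,0.4,0,-28,0,0,0,0,0.4,0,-31,0,0,0,0,0.4,0,-32.5,0,0,0,0,0.4,0,-32.5,0,0,0,0,0.4])

```text
clock: 5.05
eef_pos: [465.6, 405.2, 155.1]
tool_rot: [-3.14, 0.0, 0.003]
force: [-0.1, -0.9, -2.7]
width: 50.7
gripper_force: 64.2
```

Emit:
step_arm(commands=[0,0,0,0,0,0,0.4,0,0,0,0,0,0,0.4,0,0,0,0,0,0,0.4])

```text
clock: 5.35
eef_pos: [467.3, 400.9, 155.4]
tool_rot: [3.141, -0.0, -0.003]
force: [0.5, 0.4, -2.8]
width: 50.7
gripper_force: 64.2
```

Emit:
step_arm(commands=[0,0,4,0,0,0,0.4,0,0,8,0,0,0,0.4,0,0,10.5,0,0,0,0.4,0,0,12,0,0,0,0.4,0,0,12.3,0,0,0,0.4,0,0,12.6,0,0,0,0.4,0,0,12.6,0,0,0,0.4])

```text
clock: 6.05
eef_pos: [467.8, 403.2, 31.0]
tool_rot: [-3.14, -0.002, -0.001]
force: [0.1, -0.1, -2.6]
width: 50.7
gripper_force: 64.2
```

Emit:
step_arm(commands=[0,0,0,0,0,0,0.6,0,0,0,0,0,0,0.8,0,0,0,0,0,0,1,0,0,0,0,0,0,1,0,0,0,0,0,0,1,0,0,-5,0,0,0,1,0,0,-10,0,0,0,1,0,0,-14.6,0,0,0,1,0,0,-17,0,0,0,1,0,0,-17,0,0,0,1])

```text
clock: 7.05
eef_pos: [469.0, 404.7, 203.7]
tool_rot: [-3.136, -0.006, -0.0]
force: [0.4, 0.6, -0.1]
width: 85.4
gripper_force: 0.0
```

Emit:
step_arm(commands=[0.5,4,0,0,0,0,1,1,8,0,0,0,0,1,1.4,12,0,0,0,0,1,1.4,17,0,0,0,0,1,1.4,22,0,0,0,0,1,1.4,27,0,0,0,0,1,1.4,32,0,0,0,0,1,1.4,37,0,0,0,0,1,1.4,41,0,0,0,0,1,1.4,42,0,0,0,0,1])

```text
clock: 8.05
eef_pos: [479.5, -22.6, 198.6]
tool_rot: [3.139, 0.001, -0.008]
force: [-0.2, -0.5, -0.2]
width: 85.7
gripper_force: 0.0
```

Emit:
step_arm(commands=[0,0,0,0,0,0,1,0,0,0,0,0,0,1,0,0,0,0,0,0,1])

```text
clock: 8.35
eef_pos: [480.6, -14.8, 198.8]
tool_rot: [-3.141, 0.001, 0.003]
force: [-0.4, 0.3, -0.1]
width: 85.2
gripper_force: 0.0
```

```bash
cat > jar.py <<'E'
from h import *
def jars(n):
    d=get(n);P=pts(d);H=cv2.cvtColor(d["image"],cv2.COLOR_RGB2HSV).astype(int);s,v,h=H[...,1],H[...,2],H[...,0]
    for z0 in (71,85):
     for k,m in(("white",(s<60)&(v>120)),("red",((h<6)|(h>172))&(s>120))):
      mm=(m&(abs(P[...,2]-z0)<5)&(P[...,0]<540)&(P[...,0]>400)&(abs(P[...,1])<460)&(d["range_z"]>0)).astype(np.uint8)
      nl,L,st,_=cv2.connectedComponentsWithStats(mm)
      for i in range(1,nl):
        if st[i,4]>50: q=P[L==i]; c,r=cv2.minEnclosingCircle(q[:,:2].astype(np.float32)); print(n,k,z0,st[i,4],np.round(c,1),round(r,1),q[:,2].mean().round(1))
if __name__=="__main__":
    import sys
    for n in sys.argv[1:]: jars(n)
    print(ctrl.read_state()["eef_pos"])
E
python3 jar.py scene side wrist
```

```text
scene red 71 121 [482.4 -15.5] 23.7 71.3
scene white 85 218 [466.9 405.1] 23.0 85.8
side red 71 110 [479.2 -14.1] 24.0 69.2
side white 85 234 [466.5 405.9] 24.2 83.3
wrist red 71 1665 [481.9 -19.7] 23.4 70.2
[480.65139121 -15.46492133 199.05000041]
```

Emit:
step_arm(commands=[0.1,0.1,4,0,0,0,1,0.1,0.1,8,0,0,0,1,0.1,0.1,12,0,0,0,1,0.1,0.1,15,0,0,0,1,0.1,0.1,17,0,0,0,1,0.1,0.1,18.4,0,0,0,1,0.1,0.1,18.4,0,0,0,1,0.1,0.1,18.4,0,0,0,1])

```text
clock: 9.3
eef_pos: [481.7, -17.5, 15.3]
tool_rot: [-3.142, 0.0, 0.001]
force: [0.3, -0.0, 0.3]
width: 85.5
gripper_force: 0.0
```

Emit:
step_arm(commands=[0,0,0,0,0,0,0.4,0,0,0,0,0,0,0.4,0,0,0,0,0,0,0.4,0,0,0,0,0,0,0.4,0,0,0,0,0,0,0.4,0,0,0,0,0,0,0.4,0,0,0,0,0,0,0.4,0,0,0,0,0,0,0.4])

```text
clock: 10.1
eef_pos: [482.3, -17.9, 16.4]
tool_rot: [-3.141, -0.002, -0.0]
force: [-1.3, 0.4, 7.1]
width: 50.3
gripper_force: 61.7
```

Emit:
step_arm(commands=[0,0,-3,0,0,0,0.4,0,0,-7,0,0,0,0.4,0,0,-11,0,0,0,0.4,0,0,-14,0,0,0,0.4,0,-3,-14,0,0,0,0.4,0,-7,-14,0,0,0,0.4,-1,-11,-14,0,0,0,0.4,-1,-15,-14,0,0,0,0.4,-2,-19,-14,0,0,0,0.4,-2,-23,-14,0,0,0,0.4])

```text
clock: 11.1
eef_pos: [459.5, 213.4, 155.3]
tool_rot: [3.141, 0.002, 0.0]
force: [1.0, -0.5, -2.5]
width: 50.2
gripper_force: 64.0
```

Emit:
step_arm(commands=[0,-4,0,0,0,0,0.4,0,-7,0,0,0,0,0.4,0,-8.5,0,0,0,0,0.4,0,-8.5,0,0,0,0,0.4,0,-8.5,0,0,0,0,0.4])

```text
clock: 11.6
eef_pos: [461.6, 295.1, 155.1]
tool_rot: [3.14, 0.001, -0.001]
force: [-0.2, -1.2, -2.5]
width: 50.4
gripper_force: 63.9
```

Emit:
step_arm(commands=[0,0,4,0,0,0,0.4,0,0,8,0,0,0,0.4,0,0,10.5,0,0,0,0.4,0,0,12,0,0,0,0.4,0,0,12.3,0,0,0,0.4,0,0,12.6,0,0,0,0.4,0,0,12.6,0,0,0,0.4])

```text
clock: 12.3
eef_pos: [462.5, 295.1, 30.6]
tool_rot: [3.141, -0.001, -0.003]
force: [0.1, 0.0, -1.6]
width: 50.3
gripper_force: 63.9
```

Emit:
step_arm(commands=[0,0,0,0,0,0,0.6,0,0,0,0,0,0,0.8,0,0,0,0,0,0,1,0,0,0,0,0,0,1,0,0,0,0,0,0,1,0,0,-5,0,0,0,1,0,0,-10,0,0,0,1,0,0,-14.6,0,0,0,1,0,0,-17,0,0,0,1,0,0,-17,0,0,0,1])

```text
clock: 13.3
eef_pos: [463.9, 298.4, 203.1]
tool_rot: [-3.137, -0.006, -0.0]
force: [0.5, 0.4, -0.4]
width: 85.6
gripper_force: 0.0
```

Run:
```python
from h import *
import jar
for n in("scene","side"):
    jar.jars(n)
    d=get(n);P=pts(d);X,Y,Z=P[...,0],P[...,1],P[...,2];s=cv2.cvtColor(d["image"],cv2.COLOR_RGB2HSV)[...,1]
    q=P[(X>525)&(X<560)&(Y>-150)&(Y<-40)&(Z>50)&(Z<68)&(s<70)&(d["range_z"]>0)]
    print(n,len(q),q.mean(0),q.min(0),q.max(0))
```

```text
scene red 71 65 [457.7 299.7] 24.7 70.5
scene white 85 220 [469.3 404.4] 24.3 85.7
scene red 85 185 [463.  297.8] 23.9 85.5
scene 65 [541.84354307 -90.81234534  59.57005806] [ 535.12451358 -127.19409853   53.11560174] [558.81604785 -56.76110785  64.43620792]
side white 85 234 [466.6 406.3] 23.7 83.5
side red 85 184 [461.8 298.8] 24.2 83.3<stdin>:7: RuntimeWarning: Mean of empty slice.
  ret = um.true_divide(
Traceback (most recent call last):
ValueError: zero-size array to reduction operation minimum which has no identity
```

Emit:
step_arm(commands=[0.8,3.9,0,0,0,-0.14,0.3,1.6,7.8,0,0,0,-0.28,0.3,2.4,11.7,1,0,0,-0.42,0.3,3.2,15.6,1,0,0,-0.56,0.3,4,19.5,2,0,0,-0.7,0.3,4.8,23.4,2,0,0,-0.84,0.3,5.6,27.3,3,0,0,-0.98,0.3,6.4,31.2,3,0,0,-1.12,0.3,7.2,35.1,4,0,0,-1.26,0.3,7.8,38.8,4,0,0,-1.4,0.3])

```text
clock: 14.5
eef_pos: [538.1, -92.6, 156.5]
tool_rot: [-3.137, -0.0, 1.405]
force: [-0.3, 1.2, -0.3]
width: 26.1
gripper_force: 0.0
```

Emit:
step_arm(commands=[0,0,0,0,0,-0.1,0.3,0,0,0,0,0,-0.145,0.3,0,0,0,0,0,-0.145,0.3,0,0,0,0,0,-0.145,0.3])

```text
clock: 14.9
eef_pos: [538.9, -90.7, 158.1]
tool_rot: [-3.139, -0.001, 1.544]
force: [0.5, 0.2, 0.2]
width: 25.7
gripper_force: 0.0
```

Run:
```python
from h import *
d=get("wrist");print(ctrl.read_state()["eef_pos"],ctrl.read_state()["tool_rot"],tool([541.5,-91,38]));save(d,"w2.png",s=1.5)
print(proj(d,[[541.5,-91,56],[541.5,-91,38]])*1.5)
```

```text
[539.0669717  -90.64841824 158.38596435] [-3.13996376e+00 -4.26380535e-04  1.54419962e+00] [-0.03380847  0.26376103 12.03816945]
[[393.20913997 281.08489192]
 [392.85116477 273.65426115]]
```

View pics/w2.png

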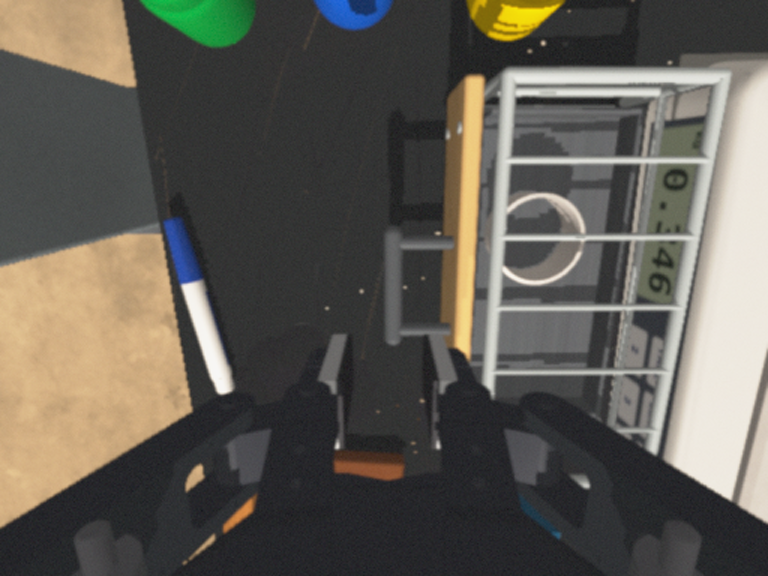

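The wrist view shows the handle centred at (394,285), between the fingers' line; the round cutter is at (540,238) under the wires, and the pen at (205,320) is clear of the tray's path.

Emit:
step_arm(commands=[0,0.25,3,0,0,0,0.3,0,0.25,6,0,0,0,0.3,0,0.25,8,0,0,0,0.3,0,0.25,10,0,0,0,0.3,0,0.25,11,0,0,0,0.3,0,0.25,12,0,0,0,0.3,0,0.25,12,0,0,0,0.3])

```text
clock: 15.65
eef_pos: [541.6, -90.7, 38.4]
tool_rot: [-3.14, -0.0, 1.545]
force: [-0.1, -0.4, 0.2]
width: 25.8
gripper_force: 0.0
```

Emit:
step_arm(commands=[0,0,0,0,0,0,0,0,0,0,0,0,0,0,0,0,0,0,0,0,0,0,0,0,0,0,0,0,0,0,0,0,0,0,0])

```text
clock: 16.15
eef_pos: [542.1, -91.0, 39.8]
tool_rot: [3.141, -0.0, 1.545]
force: [-3.2, 1.2, 5.5]
width: 8.7
gripper_force: 58.9
```

Gripped the bar; now pull 10 cm along tool −y.

Emit:
step_arm(commands=[0,-0.7,0,0,0,0,0,0,-1.6,0,0,0,0,0,0,-2.8,0,0,0,0,0,0,-4,0,0,0,0,0,0,-5.2,0,0,0,0,0,0,-6.4,0,0,0,0,0,0,-7.6,0,0,0,0,0,0,-8.8,0,0,0,0,0,0,-9.6,0,0,0,0,0,0,-10,0,0,0,0,0])

```text
clock: 17.15
eef_pos: [442.1, -88.6, 39.8]
tool_rot: [3.14, 0.0, 1.545]
force: [6.0, -0.6, 0.1]
width: 8.7
gripper_force: 58.9
```

Emit:
step_arm(commands=[0,0,0,0,0,0,0,0,0,0,0,0,0,0,0,0,0,0,0,0,0])

```text
clock: 17.45
eef_pos: [442.1, -88.6, 39.7]
tool_rot: [3.141, 0.0, 1.545]
force: [-0.3, 0.5, 8.4]
width: 9.1
gripper_force: 60.0
```

Emit:
step_arm(commands=[0,0,0,0,0,0,0.3,0,0,0,0,0,0,0.3,0,0,0,0,0,0,0.3,0,0,-4,0,0,0,0.3,0,0,-8,0,0,0,0.3,0,0,-12,0,0,0,0.5,0,0,-16,0,0,0,0.8,0,0,-20,0,0,0,1,0,0,-20,0,0,0,1])

```text
clock: 18.35
eef_pos: [445.0, -88.8, 243.6]
tool_rot: [3.132, 0.001, 1.544]
force: [0.8, 0.1, -0.9]
width: 81.8
gripper_force: 0.0
```

Emit:
step_arm(commands=[0,1,0,0,0,0.14,1,0,2,0,0,0,0.28,1,0,3,0,0,0,0.42,1,0,4,0,0,0,0.56,1,0,4,0,0,0,0.7,1,0,4,0,0,0,0.84,1,0,4,0,0,0,0.98,1,0,4,0,0,0,1.12,1,0,4,0,0,0,1.26,1,0,4,0,0,0,1.4,1])

```text
clock: 19.35
eef_pos: [481.2, -89.4, 238.2]
tool_rot: [-3.141, 0.002, 0.139]
force: [-0.4, 0.6, -0.2]
width: 85.1
gripper_force: 0.0
```

Emit:
step_arm(commands=[0,0,0,0,0,0.14,1,0,0,0,0,0,0.145,1,0,0,0,0,0,0.145,1,0,0,0,0,0,0.145,1])

```text
clock: 19.75
eef_pos: [481.8, -89.4, 238.8]
tool_rot: [-3.142, 0.001, 0.002]
force: [0.0, 0.8, -1.2]
width: 85.6
gripper_force: 0.0
```

```bash
cat > cut.py <<'E'
from h import *
def ring(d,x0,y0,z0,R=50,name=""):
    P=pts(d);H=cv2.cvtColor(d["image"],cv2.COLOR_RGB2HSV)
    q=P[(abs(P[...,2]-z0)<5)&(np.hypot(P[...,0]-x0,P[...,1]-y0)<R)&(d["range_z"]>0)&(H[...,1]<70)]
    if len(q)<10: print(name,"few",len(q)); return
    c,r=cv2.minEnclosingCircle(q[:,:2].astype(np.float32)); print(name,len(q),np.round(c,1),round(r,1),q[:,2].mean().round(1))
    w=q[:,:2]-c; th=np.degrees(np.arctan2(w[:,1],w[:,0]))%360; rr=np.hypot(*w.T)
    print([(t,round(float(np.percentile(rr[(th//15)==t//15],95)))) for t in range(0,360,15) if ((th//15)==t//15).sum()>1])
E
python3 - <<'E'
from cut import *
for n in("wrist","scene","side"):
    d=get(n)
    if n=="wrist": save(d,"w3.png",s=1.5)
    ring(d,535,-75,43,50,n+" round"); ring(d,454,-303,43,50,n+" scal")
s=ctrl.read_state();print(s["eef_pos"],s["tool_rot"],s["qpos"])
E
```

```text
wrist round 330 [531.6 -68.3] 28.4 43.0
[(0, 28), (15, 28), (30, 28), (45, 28), (60, 28), (75, 28), (90, 28), (105, 28), (120, 28), (135, 28), (150, 28), (165, 28), (180, 28), (195, 28), (210, 28), (225, 28), (240, 28), (255, 28), (270, 28), (285, 28), (300, 28), (315, 28), (330, 28), (345, 28)]
wrist scal 528 [ 453.4 -306.6] 36.8 42.1
[(0, 36), (15, 35), (30, 31), (45, 34), (60, 36), (75, 35), (90, 31), (105, 35), (120, 36), (135, 35), (150, 31), (165, 34), (180, 36), (195, 34), (210, 31), (225, 34), (240, 36), (255, 35), (270, 30), (285, 33), (300, 36), (315, 35), (330, 30), (345, 34)]
scene round 41 [531.7 -66.1] 29.7 42.7
[(0, 28), (45, 28), (75, 28), (90, 30), (105, 30), (240, 25), (255, 27), (270, 26), (285, 29), (300, 29), (315, 27), (330, 26), (345, 30)]
scene scal 66 [ 454.3 -303. ] 36.9 42.1
[(60, 35), (75, 35), (90, 31), (105, 33), (120, 34), (135, 37), (150, 27), (165, 32), (180, 34), (240, 33), (255, 34), (270, 34), (285, 32), (300, 37), (315, 32), (330, 34), (345, 36)]
side round 45 [529.9 -64.3] 30.3 41.7
[(0, 28), (60, 30), (75, 27), (105, 29), (120, 28), (135, 30), (165, 28), (195, 27), (225, 27), (240, 30), (270, 30), (285, 28), (300, 30), (330, 30), (345, 26)]
side scal 40 [ 451.  -302.5] 35.4 41.3
[(30, 32), (45, 33), (60, 35), (75, 35), (90, 32), (105, 34), (120, 35), (135, 34), (195, 31), (255, 35), (270, 28), (285, 35)]
[482.03957022 -89.58580678 239.1076415 ] [-3.14150242e+00  1.15452225e-04  6.97291869e-04] [ 0.03501829  0.39377014  0.12617875  1.94468929 -0.0669902   0.80720298
 -1.37210018]
```

View pics/w3.png

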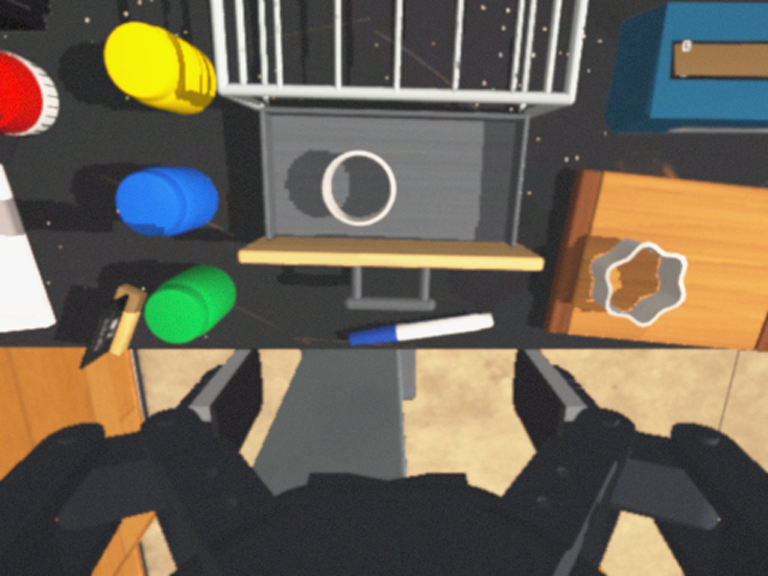

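The wrist view shows the tray open, the round cutter at (358,188) clear of the wires, and the scalloped one at (640,283).

Emit:
step_arm(commands=[2.5,-1.1,0,0,0,0,1,4.9,-2.25,3,0,0,0,1,4.9,-2.25,7,0,0,0,1,4.9,-2.25,11,0,0,0,1,4.9,-2.25,15,0,0,0,1,4.9,-2.25,18,0,0,0,1,4.9,-2.25,20.5,0,0,0,1,4.9,-2.25,22.1,0,0,0,1,4.9,-2.25,22.1,0,0,0,1,4.9,-2.25,22.1,0,0,0,1])

```text
clock: 20.9
eef_pos: [531.3, -67.2, 18.3]
tool_rot: [-3.142, -0.0, -0.0]
force: [0.6, -0.6, -0.5]
width: 85.4
gripper_force: 0.0
```

Emit:
step_arm(commands=[0,0,0,0,0,0,0.5,0,0,0,0,0,0,0.5,0,0,0,0,0,0,0.5,0,0,0,0,0,0,0.5,0,0,0,0,0,0,0.5,0,0,0,0,0,0,0.5,0,0,0,0,0,0,0.5])

```text
clock: 21.6
eef_pos: [532.4, -67.2, 19.8]
tool_rot: [3.141, -0.003, -0.0]
force: [-1.0, -0.1, 6.8]
width: 53.8
gripper_force: 61.9
```

Emit:
step_arm(commands=[0,0,-3,0,0,0,0.5,0,0,-6,0,0,0,0.5,0,0,-9,0,0,0,0.5,0,0,-12,0,0,0,0.5,0,0,-12,0,0,0,0.5])

```text
clock: 22.1
eef_pos: [534.1, -67.4, 142.6]
tool_rot: [3.141, -0.009, -0.0]
force: [0.8, -0.5, -1.0]
width: 54.3
gripper_force: 63.3
```

Emit:
step_arm(commands=[-0.8,3,0,0,0,0,0.5,-1.6,7,0,0,0,0,0.5,-2.5,11,0,0,0,0,0.5,-3.5,15,0,0,0,0,0.5,-4.5,19,0,0,0,0,0.5,-5.5,23,0,0,0,0,0.5,-6.5,27,0,0,0,0,0.5,-7.2,31,0,0,0,0,0.5,-7.65,34,0,0,0,0,0.5,-7.65,34.7,0,0,0,0,0.5])

```text
clock: 23.1
eef_pos: [452.0, -419.0, 138.0]
tool_rot: [3.138, 0.001, -0.006]
force: [-0.4, -0.7, -0.3]
width: 54.1
gripper_force: 63.3
```

Emit:
step_arm(commands=[0,0,0,0,0,0,0.5,0,0,0,0,0,0,0.5,0,0,3,0,0,0,0.5,0,0,6,0,0,0,0.5,0,0,9,0,0,0,0.5,0,0,11,0,0,0,0.5,0,0,11.5,0,0,0,0.5,0,0,11.9,0,0,0,0.5,0,0,11.9,0,0,0,0.5])

```text
clock: 24.0
eef_pos: [455.7, -412.9, 20.4]
tool_rot: [-3.141, -0.001, 0.001]
force: [0.0, -1.1, -1.3]
width: 53.9
gripper_force: 63.3
```

Emit:
step_arm(commands=[0,0,0,0,0,0,0.7,0,0,0,0,0,0,0.82,0,0,0,0,0,0,0.82,0,0,0,0,0,0,0.82,0,0,-4,0,0,0,0.82,0,0,-8,0,0,0,0.9,0,-3,-12,0,0,0,1,0,-6,-16,0,0,0,1,0,-8,-19,0,0,0,1,0,-8,-19,0,0,0,1])

```text
clock: 25.0
eef_pos: [457.6, -332.0, 213.7]
tool_rot: [3.139, -0.007, 0.004]
force: [0.9, -0.4, -0.6]
width: 85.6
gripper_force: 0.0
```

Emit:
step_arm(commands=[0,0,0,0,0,0,1,0,0,0,0,0,0,1])

```text
clock: 25.2
eef_pos: [453.7, -334.5, 208.2]
tool_rot: [-3.141, 0.002, -0.001]
force: [0.1, 0.1, -0.5]
width: 85.5
gripper_force: 0.0
```

Run:
```python
from cut import *
d=get("wrist"); ring(d,455,-412,43,45,"round"); ring(d,454,-303,43,45,"scal")
P=pts(d);H=cv2.cvtColor(d["image"],cv2.COLOR_RGB2HSV)
q=P[(abs(P[...,2]-43)<5)&(np.hypot(P[...,0]-453,P[...,1]+305)<45)&(H[...,1]<70)&(d["range_z"]>0)][:,:2]
c,_=cv2.minEnclosingCircle(q.astype(np.float32)); w=q-c; t=np.arctan2(w[:,1],w[:,0]); r=np.hypot(*w.T)
A=np.c_[np.ones_like(t),np.cos(6*t),np.sin(6*t),np.cos(2*t),np.sin(2*t)]; k=np.linalg.lstsq(A,r,rcond=None)[0]
print(k, "lobe dir deg mod 60",np.degrees(np.arctan2(k[2],k[1]))/6)
s=ctrl.read_state();print(s["eef_pos"],s["tool_rot"])
for n in("scene","side"): d=get(n); ring(d,455,-412,43,45,n+"round")
```

```text
round 388 [ 455.3 -414.4] 28.3 42.8
[(0, 28), (15, 28), (30, 28), (45, 28), (60, 28), (75, 27), (90, 27), (105, 27), (120, 27), (135, 28), (150, 28), (165, 28), (180, 28), (195, 28), (210, 28), (225, 28), (240, 28), (255, 28), (270, 28), (285, 28), (300, 28), (315, 28), (330, 28), (345, 28)]
scal 507 [ 453.3 -307. ] 36.7 42.9
[(0, 37), (15, 34), (30, 31), (45, 35), (60, 37), (75, 35), (90, 31), (105, 34), (120, 36), (135, 34), (150, 30), (165, 34), (180, 36), (195, 35), (210, 30), (225, 34), (240, 36), (255, 35), (270, 31), (285, 34), (300, 36), (315, 35), (330, 31), (345, 34)]
[31.95707581  1.90238466  2.34440641 -0.0462563   0.06043628] lobe dir deg mod 60 8.490360112531215
[ 453.5463141  -334.59658157  207.8595578 ] [-3.14083876e+00  2.18327936e-03 -1.69603488e-03]
sceneround 55 [ 457.5 -409.9] 30.6 42.0
[(0, 26), (60, 26), (90, 29), (105, 29), (120, 28), (135, 30), (150, 26), (165, 27), (180, 27), (225, 28), (240, 27), (255, 28), (270, 29), (285, 28), (300, 30), (315, 30), (330, 29)]
sideround 33 [ 455.4 -408.7] 29.7 41.3
[(60, 25), (75, 29), (105, 29), (120, 26), (240, 28), (255, 28), (270, 28), (285, 30), (315, 29), (345, 25)]
```

Emit:
step_arm(commands=[0,-1.5,0,0,0,-0.1,1,0,-2.9,3,0,0,-0.148,1,0,-2.9,6,0,0,-0.148,1,0,-2.9,9,0,0,-0.148,1,0,-2.9,12,0,0,-0.148,1,0,-2.9,15,0,0,-0.148,1,0,-2.9,17.5,0,0,-0.148,1,0,-2.9,19,0,0,-0.148,1,0,-2.9,19,0,0,-0.148,1,0,-2.9,19,0,0,-0.148,1])

```text
clock: 26.35
eef_pos: [454.6, -305.4, 19.3]
tool_rot: [3.142, 0.0, 0.147]
force: [-0.3, 0.9, 0.9]
width: 85.4
gripper_force: 0.0
```

Emit:
step_arm(commands=[0,0,0,0,0,0,0.55,0,0,0,0,0,0,0.55,0,0,0,0,0,0,0.55,0,0,0,0,0,0,0.55,0,0,0,0,0,0,0.55,0,0,0,0,0,0,0.55])

```text
clock: 26.95
eef_pos: [455.4, -305.6, 21.2]
tool_rot: [3.14, -0.002, 0.147]
force: [-0.9, 0.3, 8.1]
width: 63.0
gripper_force: 64.3
```

Emit:
step_arm(commands=[0,0,-3,0,0,0,0.55,0,0,-6,0,0,0,0.55,0,0,-9,0,0,0,0.55,0,0,-12,0,0,0,0.55,0,0,-12,0,0,0.148,0.55,0,0,-12,0,0,0.17,0.55,0,0,-12,0,0,0.17,0.55,0,0,-12,0,0,0.17,0.55])

```text
clock: 27.75
eef_pos: [454.2, -304.6, 138.8]
tool_rot: [-3.141, 0.001, -0.02]
force: [0.6, -0.7, 0.1]
width: 63.0
gripper_force: 65.5
```

Emit:
step_arm(commands=[1,-3,0,0,0,0,0.55,2.5,-7,0,0,0,0,0.55,4,-11,0,0,0,0,0.55,5.5,-15,0,0,0,0,0.55,7,-19,0,0,0,0,0.55,7.5,-21,0,0,0,0,0.55,7.55,-21.7,0,0,0,0,0.55,7.55,-21.7,0,0,0,0,0.55,7.55,-21.7,0,0,0,0,0.55,7.55,-21.7,0,0,0,0,0.55])

```text
clock: 28.75
eef_pos: [534.2, -92.0, 139.1]
tool_rot: [3.141, 0.0, -0.025]
force: [0.8, -0.3, -0.4]
width: 63.1
gripper_force: 65.5
```

Emit:
step_arm(commands=[0,0,3,0,0,0,0.55,0,0,6,0,0,0,0.55,0,0,9,0,0,0,0.55,0,0,11,0,0,0,0.55,0,0,11.5,0,0,0,0.55,0,0,11.9,0,0,0,0.55,0,0,11.9,0,0,0,0.55])

```text
clock: 29.45
eef_pos: [536.1, -90.9, 21.5]
tool_rot: [3.141, -0.003, -0.024]
force: [-0.2, -0.5, 0.3]
width: 62.8
gripper_force: 65.6
```

Release, lift, move back and look.

Emit:
step_arm(commands=[0,0,0,0,0,0,0.75,0,0,0,0,0,0,0.95,0,0,0,0,0,0,0.95,0,0,0,0,0,0,0.95,0,0,-4,0,0,0,1,0,0,-8,0,0,0,1,0,0,-12,0,0,0,1,-3,0,-16,0,0,0,1,-6,0,-19,0,0,0,1,-9,0,-19,0,0,0,1])

```text
clock: 30.45
eef_pos: [446.4, -88.2, 213.7]
tool_rot: [3.141, -0.008, -0.022]
force: [1.0, -0.4, -0.1]
width: 85.3
gripper_force: 0.0
```

Emit:
step_arm(commands=[0,0,0,0,0,0,1,0,0,0,0,0,0,1])

```text
clock: 30.65
eef_pos: [444.8, -87.7, 210.6]
tool_rot: [-3.142, -0.001, -0.022]
force: [0.5, -0.4, 0.5]
width: 85.3
gripper_force: 0.0
```

Run:
```python
from cut import *
d=get("wrist"); save(d,"w4.png"); ring(d,534,-90,43,45,"scal"); ring(d,455,-412,43,45,"round")
P=pts(d);H=cv2.cvtColor(d["image"],cv2.COLOR_RGB2HSV);h,s=H[...,0],H[...,1]
X,Y,Z=P[...,0],P[...,1],P[...,2]
q=P[(abs(Z-76)<4)&(h>8)&(h<25)&(s>50)&(X>440)&(X<520)&(Y>-230)&(Y<50)]; print("front top",len(q),q.min(0),q.max(0),np.polyfit(q[:,1],q[:,0],1))
q=P[(Z>50)&(Z<67)&(X>425)&(X<462)&(Y>-135)&(Y<-50)&(s<80)]; print("bar",len(q),np.median(q,0),q.min(0),q.max(0))
st=ctrl.read_state();print(st["eef_pos"],st["tool_rot"])
```

```text
scal 588 [533.9 -92. ] 36.8 43.1
[(0, 36), (15, 32), (30, 33), (45, 36), (60, 36), (75, 32), (90, 32), (105, 36), (120, 36), (135, 32), (150, 32), (165, 36), (180, 36), (195, 32), (210, 33), (225, 36), (240, 36), (255, 32), (270, 33), (285, 35), (300, 35), (315, 32), (330, 33), (345, 36)]
round few 0
front top 812 [ 476.49335144 -205.86980873   72.00261709] [491.31938421  19.55366286  76.56389208] [2.28465128e-02 4.86137664e+02]
bar 825 [446.19882358 -93.12164695  59.4681026 ] [ 438.8813116  -130.00937317   54.08035178] [461.98374523 -55.35293333  62.50087814]
[445.61224315 -87.68764424 210.3486328 ] [ 3.14154128e+00 -1.17277708e-03 -2.20553338e-02]
```

View pics/w4.png

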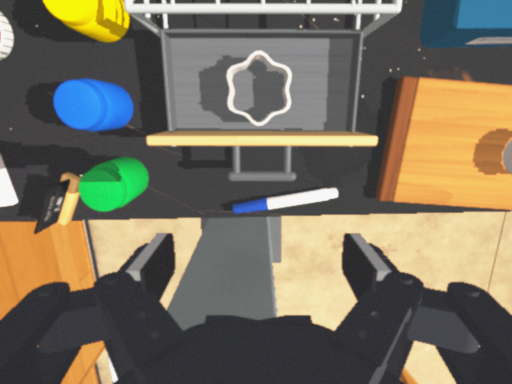

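The scalloped cutter lies flat in the tray at (260,88), inside the rims. Next I grip the handle at (262,177) again and push the tray home.

Emit:
step_arm(commands=[0,0,0,0,0,-0.14,0.3,0,0,0,0,0,-0.28,0.3,0,0,0,0,0,-0.42,0.3,0,0,0,0,0,-0.56,0.3,0,0,0,0,0,-0.7,0.3,0,0,0,0,0,-0.84,0.3,0,0,0,0,0,-0.98,0.3,0,0,0,0,0,-1.12,0.3,0,0,0,0,0,-1.26,0.3,0,0,0,0,0,-1.4,0.3])

```text
clock: 31.7
eef_pos: [446.0, -87.6, 209.6]
tool_rot: [-3.141, -0.001, 1.384]
force: [0.4, -0.4, 0.1]
width: 26.3
gripper_force: 0.0
```

Emit:
step_arm(commands=[0,0,4,0,0,-0.14,0.3,0,0,6,0,0,-0.167,0.3,0,0,6,0,0,-0.167,0.3,0,0,6,0,0,-0.167,0.3,0,0,6,0,0,-0.167,0.3])

```text
clock: 32.2
eef_pos: [446.1, -87.7, 150.9]
tool_rot: [3.14, 0.0, 1.544]
force: [-0.4, 0.7, 1.0]
width: 25.6
gripper_force: 0.0
```

Run:
```python
from h import *
print(ctrl.read_state()["eef_pos"],tool([442.2,-89,38]))
```

```text
[446.14529712 -87.73872038 150.94528538] [-0.1354964  -0.41299245 11.29375999]
```

Emit:
step_arm(commands=[-0.1,-0.4,3,0,0,0,0.3,-0.1,-0.4,6,0,0,0,0.3,-0.1,-0.4,8,0,0,0,0.3,-0.1,-0.4,10,0,0,0,0.3,-0.1,-0.4,11.3,0,0,0,0.3,-0.1,-0.4,11.3,0,0,0,0.3])

```text
clock: 32.8
eef_pos: [441.2, -88.5, 36.8]
tool_rot: [-3.141, 0.0, 1.545]
force: [-0.9, -0.4, 0.6]
width: 26.0
gripper_force: 0.0
```

Emit:
step_arm(commands=[0,0,0,0,0,0,0,0,0,0,0,0,0,0,0,0,0,0,0,0,0,0,0,0,0,0,0,0,0,0,0,0,0,0,0])

```text
clock: 33.3
eef_pos: [442.3, -88.7, 38.2]
tool_rot: [3.138, 0.0, 1.545]
force: [0.8, 0.7, 6.0]
width: 8.6
gripper_force: 59.1
```

Emit:
step_arm(commands=[0,0.7,0,0,0,0,0,0,1.6,0,0,0,0,0,0,2.8,0,0,0,0,0,0,4,0,0,0,0,0,0,5.2,0,0,0,0,0,0,6.4,0,0,0,0,0,0,7.6,0,0,0,0,0,0,8.6,0,0,0,0,0,0,9.4,0,0,0,0,0,0,9.8,0,0,0,0,0])

```text
clock: 34.3
eef_pos: [539.3, -90.9, 38.2]
tool_rot: [3.141, -0.0, 1.545]
force: [-2.2, 1.9, 8.2]
width: 9.0
gripper_force: 59.5
```

Emit:
step_arm(commands=[0,0.2,0,0,0,0,0,0,0.3,0,0,0,0,0,0,0.4,0,0,0,0,0,0,0.4,0,0,0,0,0])

```text
clock: 34.7
eef_pos: [542.1, -91.0, 38.2]
tool_rot: [-3.141, 0.0, 1.545]
force: [-1.7, 2.1, 8.6]
width: 8.8
gripper_force: 59.5
```

Emit:
step_arm(commands=[0,0.15,0,0,0,0,0,0,0.3,0,0,0,0,0,0,0.3,0,0,0,0,0])

```text
clock: 35.0
eef_pos: [542.1, -91.0, 38.2]
tool_rot: [-3.135, 0.001, 1.545]
force: [-7.9, 2.2, 13.8]
width: 8.9
gripper_force: 60.2
```

Emit:
step_arm(commands=[0,-0.2,0,0,0,0,0.3,0,-0.2,0,0,0,0,0.3,0,-0.2,0,0,0,0,0.3,0,-0.2,-4,0,0,0,0.3,0,-0.2,-8,0,0,0,0.3,0,-0.2,-12,0,0,0,0.4,0,-0.2,-16,0,0,0,0.6,0,-0.2,-17,0,0,0,1,0,-0.2,-17,0,0,0,1])

```text
clock: 35.9
eef_pos: [545.4, -91.7, 208.9]
tool_rot: [3.137, 0.001, 1.544]
force: [0.0, 0.2, -0.9]
width: 75.9
gripper_force: 0.0
```

Emit:
step_arm(commands=[3.9,-0.9,0,0,0,0.14,1,7.8,-1.8,0,0,0,0.28,1,11.7,-2.7,0,0,0,0.42,1,15.6,-3.6,0,0,0,0.56,1,19.5,-4.5,0,0,0,0.7,1,23.4,-5.4,0,0,0,0.84,1,27.3,-6.3,0,0,0,0.98,1,31.2,-7.2,0,0,0,1.12,1,35.1,-8.1,0,0,0,1.26,1,38.7,-8.9,0,0,0,1.4,1])

```text
clock: 36.9
eef_pos: [463.6, 299.1, 205.0]
tool_rot: [3.14, 0.003, 0.14]
force: [1.5, -0.0, 0.9]
width: 85.2
gripper_force: 0.0
```

Emit:
step_arm(commands=[0,0,0,0,0,0.14,1,0,0,0,0,0,0.145,1,0,0,0,0,0,0.145,1,0,0,0,0,0,0.145,1])

```text
clock: 37.3
eef_pos: [465.1, 296.3, 206.4]
tool_rot: [3.14, 0.001, 0.0]
force: [-0.5, -1.3, 0.5]
width: 85.1
gripper_force: 0.0
```

Run:
```python
from h import *
import jar
jar.jars("scene");jar.jars("side");jar.jars("wrist")
s=ctrl.read_state();print(s["eef_pos"],s["tool_rot"],tool([462.5,298,30.5]))
for n in("scene","side"):
    d=get(n);P=pts(d);H=cv2.cvtColor(d["image"],cv2.COLOR_RGB2HSV).astype(int);h,s,v=H[...,0],H[...,1],H[...,2];X,Y,Z=P[...,0],P[...,1],P[...,2]
    q=P[(h>8)&(h<25)&(s>50)&(v>110)&(X>540)&(X<620)&(Y>-250)&(Y<80)&(Z>15)&(Z<70)]
    for _ in range(3):
        a=np.polyfit(q[:,1],q[:,0],1); q=q[abs(np.polyval(a,q[:,1])-q[:,0])<4]
    print(n,"face",np.polyval(a,-90))
```

```text
scene red 71 67 [458.3 298.8] 24.7 70.4
scene white 85 219 [468.1 404.3] 23.2 85.7
scene red 85 185 [462.9 298. ] 23.3 85.5
side white 85 236 [466.6 406.6] 23.9 83.5
side red 85 192 [460.8 299.1] 24.7 83.4
wrist red 71 192 [467.2 295.7] 23.9 69.1
wrist white 85 1770 [468.1 402.1] 23.6 84.2
wrist red 85 1673 [463.3 294.8] 23.2 84.2
[465.34353496 296.84685532 207.07919026] [ 3.14128998e+00  1.11640296e-04 -1.00065712e-03] [-0.28249741 -0.12037444 17.65791505]
scene face 578.5803356834739
side face 571.8398042923045
```

Emit:
step_arm(commands=[-0.25,-0.1,4,0,0,0,1,-0.25,-0.1,8,0,0,0,1,-0.25,-0.1,12,0,0,0,1,-0.25,-0.1,15,0,0,0,1,-0.25,-0.1,16.6,0,0,0,1,-0.25,-0.1,17.6,0,0,0,1,-0.25,-0.1,17.6,0,0,0,1])

```text
clock: 38.25
eef_pos: [462.0, 298.4, 30.3]
tool_rot: [3.141, 0.001, -0.0]
force: [0.0, 0.5, 0.5]
width: 85.5
gripper_force: 0.0
```

Emit:
step_arm(commands=[0,0,0,0,0,0,0.4,0,0,0,0,0,0,0.4,0,0,0,0,0,0,0.4,0,0,0,0,0,0,0.4,0,0,0,0,0,0,0.4,0,0,0,0,0,0,0.4,0,0,0,0,0,0,0.4])

```text
clock: 38.95
eef_pos: [463.2, 299.0, 32.8]
tool_rot: [-3.141, -0.002, -0.0]
force: [-0.9, -1.5, 6.4]
width: 50.1
gripper_force: 62.0
```

Emit:
step_arm(commands=[0,0,-3,0,0,0,0.4,0,0,-7,0,0,0,0.4,0,0,-11,0,0,0,0.4,0,0,-13,0,0,0,0.4,0,3,-13,0,0,0,0.4,0,7,-13,0,0,0,0.4,0.5,11,-13,0,0,0,0.4,1,15,-13,0,0,0,0.4,1.5,19,-13,0,0,0,0.4,1.9,23,-13,0,0,0,0.4])

```text
clock: 39.95
eef_pos: [481.5, 67.4, 161.8]
tool_rot: [-3.141, -0.001, 0.0]
force: [1.3, 0.5, -2.0]
width: 50.0
gripper_force: 63.8
```

Emit:
step_arm(commands=[0,4,0,0,0,0,0.4,0,7,0,0,0,0,0.4,0,8,0,0,0,0,0.4,0,8.3,0,0,0,0,0.4,0,8.3,0,0,0,0,0.4,0,8.3,0,0,0,0,0.4])

```text
clock: 40.55
eef_pos: [481.5, -12.3, 161.3]
tool_rot: [-3.141, -0.0, 0.002]
force: [-0.0, -0.6, -2.5]
width: 50.5
gripper_force: 63.8
```

Run:
```python
from h import *
for _ in range(3): print(ctrl.read_state()["eef_pos"]); get("side")
print(tool([481.5,-17.7,15.5]))
```

```text
[481.48721299 -12.30769072 161.29557719]
[481.48671717 -12.32083107 161.24790027]
[481.42718522 -12.48863156 161.20882006]
[5.68606217e-03 5.05295675e-01 1.45669269e+01]
```

Emit:
step_arm(commands=[0,0.2,4,0,0,0,0.4,0,0.2,8,0,0,0,0.4,0,0.2,11,0,0,0,0.4,0,0.2,13,0,0,0,0.4,0,0.2,14,0,0,0,0.4,0,0.2,14.3,0,0,0,0.4,0,0.2,14.4,0,0,0,0.4,0,0.2,14.4,0,0,0,0.4])

```text
clock: 41.5
eef_pos: [480.7, -15.3, 18.7]
tool_rot: [-3.141, 0.001, 0.001]
force: [-3.9, 1.2, 9.3]
width: 50.7
gripper_force: 65.2
```

Emit:
step_arm(commands=[0,0,0,0,0,0,0.6,0,0,0,0,0,0,0.8,0,0,0,0,0,0,1,0,0,0,0,0,0,1,0,0,0,0,0,0,1,0,0,-5,0,0,0,1,0,0,-10,0,0,0,1,0,0,-14.6,0,0,0,1,0,0,-18,0,0,0,1,0,0,-18,0,0,0,1])

```text
clock: 42.5
eef_pos: [484.5, -16.2, 201.5]
tool_rot: [-3.141, -0.01, -0.0]
force: [0.1, 1.4, -0.7]
width: 85.6
gripper_force: 0.0
```

Emit:
step_arm(commands=[0,0,0,0,0,0,1,0,0,0,0,0,0,1])

```text
clock: 42.7
eef_pos: [480.4, -16.1, 196.0]
tool_rot: [3.142, 0.002, -0.0]
force: [0.2, 0.1, -0.8]
width: 85.2
gripper_force: 0.0
```

```bash
python3 jar.py scene side wrist
```

```text
scene red 71 117 [480.8 -13.5] 23.3 71.2
scene white 85 218 [467.8 404.5] 23.0 85.9
side red 71 105 [477.6 -12.2] 24.0 68.8
side white 85 229 [466.4 406.7] 24.6 83.5
wrist red 71 1705 [480.6 -17.2] 23.4 70.2
[480.47673882 -16.10871482 195.83578087]
```

Emit:
step_arm(commands=[0,0,4,0,0,0,1,0,0,8,0,0,0,1,0,0,12,0,0,0,1,0,0,15,0,0,0,1,0,0,17,0,0,0,1,0,0,17.8,0,0,0,1,0,0,17.8,0,0,0,1])

```text
clock: 43.55
eef_pos: [480.3, -16.2, 17.9]
tool_rot: [3.142, 0.003, -0.0]
force: [-0.3, -0.3, -0.3]
width: 85.2
gripper_force: 0.0
```

Emit:
step_arm(commands=[0,0,0,0,0,0,0.4,0,0,0,0,0,0,0.4,0,0,0,0,0,0,0.4,0,0,0,0,0,0,0.4,0,0,0,0,0,0,0.4,0,0,0,0,0,0,0.4])

```text
clock: 44.15
eef_pos: [482.2, -16.1, 20.6]
tool_rot: [-3.142, -0.002, -0.0]
force: [-1.0, 0.7, 5.9]
width: 50.2
gripper_force: 61.9
```

Emit:
step_arm(commands=[0,0,-0.5,0,0,0,0.4,0,0,-0.8,0,0,0,0.4,0.15,0.22,-0.8,0,0,0,0.4,0.15,0.22,-0.8,0,0,0,0.4,0.15,0.22,-0.3,0,0,0,0.4,0.15,0.22,0,0,0,0,0.4,0.15,0.22,0,0,0,0,0.4])

```text
clock: 44.85
eef_pos: [483.0, -18.4, 20.6]
tool_rot: [-3.142, -0.001, -0.0]
force: [-3.7, 0.3, 21.3]
width: 50.2
gripper_force: 65.0
```

Emit:
step_arm(commands=[0,0,0,0,0,0,0.6,0,0,0,0,0,0,0.8,0,0,0,0,0,0,1,0,0,0,0,0,0,1,0,0,0,0,0,0,1,0,0,-5,0,0,0,1,0,0,-10,0,0,0,1,0,0,-14.6,0,0,0,1,0,0,-19,0,0,0,1,0,0,-19,0,0,0,1])

```text
clock: 45.85
eef_pos: [486.5, -18.4, 214.4]
tool_rot: [-3.141, -0.011, -0.0]
force: [0.9, -0.6, -0.2]
width: 85.2
gripper_force: 0.0
```

Emit:
step_arm(commands=[-0.4,-4,0,0,0,0,1,-0.8,-8,0,0,0,0,1,-1.2,-13,0,0,0,0,1,-1.4,-18,0,0,0,0,1,-1.4,-23,0,0,0,0,1,-1.4,-28,0,0,0,0,1,-1.4,-33,0,0,0,0,1,-1.4,-38,0,0,0,0,1,-1.4,-41,0,0,0,0,1,-1.4,-42,0,0,0,0,1])

```text
clock: 46.85
eef_pos: [466.9, 406.3, 207.8]
tool_rot: [-3.14, 0.002, 0.006]
force: [0.3, -0.5, -0.6]
width: 85.3
gripper_force: 0.0
```

Emit:
step_arm(commands=[0,0,0,0,0,0,1,0,0,0,0,0,0,1,0,0,0,0,0,0,1])

```text
clock: 47.15
eef_pos: [469.7, 399.1, 209.1]
tool_rot: [3.14, 0.0, -0.003]
force: [0.4, 0.6, -0.9]
width: 85.4
gripper_force: 0.0
```

```bash
python3 jar.py scene side; python3 -c "
from h import *
print(tool([467.8,402.3,30.5]))"
```

```text
scene red 71 121 [483.3 -16.1] 24.5 70.9
scene white 85 220 [468. 405.] 23.6 85.7
side red 71 108 [481.  -12.6] 25.7 69.1
side white 85 234 [466.1 406. ] 24.5 83.6
[469.66868459 399.82688933 209.40931466]
[-0.19204545 -0.25954487 17.89070335]
```

Emit:
step_arm(commands=[-0.2,-0.25,4,0,0,0,1,-0.2,-0.25,8,0,0,0,1,-0.2,-0.25,12,0,0,0,1,-0.2,-0.25,15,0,0,0,1,-0.2,-0.25,17,0,0,0,1,-0.2,-0.25,17.8,0,0,0,1,-0.2,-0.25,17.8,0,0,0,1])

```text
clock: 47.95
eef_pos: [466.9, 403.1, 30.5]
tool_rot: [3.14, 0.001, -0.001]
force: [-0.5, 0.2, 0.1]
width: 85.5
gripper_force: 0.0
```

Emit:
step_arm(commands=[0,0,0,0,0,0,0.4,0,0,0,0,0,0,0.4,0,0,0,0,0,0,0.4,0,0,0,0,0,0,0.4,0,0,0,0,0,0,0.4,0,0,0,0,0,0,0.4,0,0,0,0,0,0,0.4])

```text
clock: 48.65
eef_pos: [467.9, 404.8, 33.1]
tool_rot: [-3.14, -0.002, -0.0]
force: [0.3, -1.6, 5.6]
width: 50.8
gripper_force: 62.2
```

Emit:
step_arm(commands=[0,0,-3,0,0,0,0.4,0,0,-7,0,0,0,0.4,0,0,-11,0,0,0,0.4,0,0,-13,0,0,0,0.4,0,3,-13,0,0,0,0.4,0,7,-13,0,0,0,0.4,0.5,11,-13,0,0,0,0.4,1,15,-13,0,0,0,0.4,1.5,19,-13,0,0,0,0.4,2,23,-13,0,0,0,0.4])

```text
clock: 49.65
eef_pos: [486.7, 172.6, 161.7]
tool_rot: [-3.141, -0.001, 0.0]
force: [0.7, -0.5, -4.0]
width: 50.8
gripper_force: 64.0
```

Emit:
step_arm(commands=[0,4,0,0,0,0,0.4,0,8,0,0,0,0,0.4,0,12,0,0,0,0,0.4,0,16,0,0,0,0,0.4,0,20,0,0,0,0,0.4,0,24,0,0,0,0,0.4,0,28,0,0,0,0,0.4,0,31,0,0,0,0,0.4,0,32.3,0,0,0,0,0.4,0,32.3,0,0,0,0,0.4])

```text
clock: 50.65
eef_pos: [486.5, -150.7, 161.5]
tool_rot: [3.141, -0.0, -0.004]
force: [-0.4, -0.3, -3.2]
width: 50.4
gripper_force: 64.0
```

Emit:
step_arm(commands=[0,0,0,0,0,0,0.4,0,0,0,0,0,0,0.4,0,0,0,0,0,0,0.4,0,0,0,0,0,0,0.4])

```text
clock: 51.05
eef_pos: [487.0, -147.5, 161.2]
tool_rot: [-3.141, 0.0, 0.002]
force: [0.4, 1.5, -3.4]
width: 50.8
gripper_force: 64.0
```

Emit:
step_arm(commands=[0.1,0.3,4,0,0,0,0.4,0.1,0.3,8,0,0,0,0.4,0.1,0.3,11,0,0,0,0.4,0.1,0.3,13,0,0,0,0.4,0.1,0.3,13.9,0,0,0,0.4,0.1,0.3,14.2,0,0,0,0.4,0.1,0.3,14.3,0,0,0,0.4,0.1,0.3,14.3,0,0,0,0.4])

```text
clock: 51.85
eef_pos: [488.4, -151.6, 19.2]
tool_rot: [3.141, -0.001, 0.0]
force: [0.5, -0.7, -3.1]
width: 50.4
gripper_force: 64.0
```

Emit:
step_arm(commands=[0,0,0,0,0,0,0.6,0,0,0,0,0,0,0.8,0,0,0,0,0,0,1,0,0,0,0,0,0,1,0,0,0,0,0,0,1,0,0,-5,0,0,0,1,0,0,-10,0,0,0,1,0,0,-14.6,0,0,0,1,0,0,-18,0,0,0,1,0,0,-18,0,0,0,1])

```text
clock: 52.85
eef_pos: [491.0, -152.7, 202.9]
tool_rot: [3.139, -0.01, -0.0]
force: [-0.2, 0.7, -0.4]
width: 85.6
gripper_force: 0.0
```

Emit:
step_arm(commands=[0,0,0,0,0,0,1,0,0,0,0,0,0,1,0,0,0,0,0,0,1])

```text
clock: 53.15
eef_pos: [486.9, -151.5, 196.8]
tool_rot: [-3.141, 0.003, -0.0]
force: [-0.4, 0.5, 0.7]
width: 85.3
gripper_force: 0.0
```

```bash
python3 jar.py scene side wrist; python3 -c "
from cut import *
for n in('scene','side','wrist'):
    d=get(n); ring(d,455,-412,43,45,n+' round'); save(d,'f_'+n+'.png')"
```

```text
scene white 71 101 [ 491.  -149.7] 24.0 71.0
scene red 71 121 [483.5 -15.6] 25.0 70.9
side white 71 90 [ 488.1 -150.2] 25.6 68.9
side red 71 105 [479.7 -15. ] 24.5 69.0
wrist white 71 1702 [ 489.5 -154.1] 23.6 70.2
wrist red 71 1685 [481.9 -20.5] 23.7 70.2
[ 487.31887403 -151.68574461  197.20022224]
scene round 49 [ 458.2 -411.9] 30.1 42.1
[(0, 27), (60, 27), (75, 28), (90, 30), (105, 30), (120, 26), (135, 26), (150, 30), (225, 28), (240, 29), (270, 28), (285, 25), (300, 29), (315, 30), (330, 27)]
side round 36 [ 454.  -411.4] 30.9 41.2
[(0, 26), (45, 31), (60, 25), (90, 31), (105, 28), (135, 30), (150, 31), (195, 26), (210, 24), (240, 30), (255, 29), (270, 30), (285, 28), (330, 27)]
wrist round 466 [ 455.8 -415. ] 29.2 41.8
[(0, 27), (15, 28), (30, 28), (45, 29), (60, 28), (75, 28), (90, 28), (105, 28), (120, 29), (135, 29), (150, 29), (165, 29), (180, 29), (195, 28), (210, 28), (225, 28), (240, 27), (255, 26), (300, 26), (315, 27), (330, 28), (345, 27)]
```

View pics/f_wrist.png

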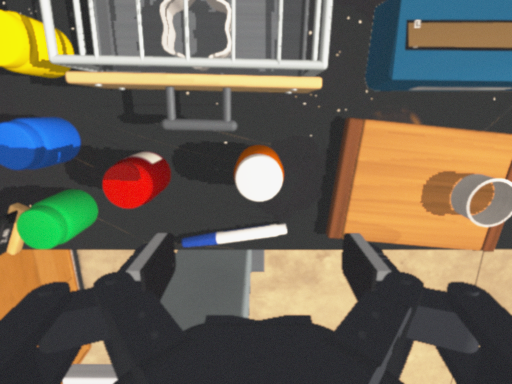

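Both jars stand upright within about 3 mm of their start spots. Amber is at (258,173), dark at (135,180), the round cutter is on the board at (490,200), and the tray at (195,80) is home with the scalloped cutter in it. I hand in.

```bash
python3 -c "
from cell import ctrl
print(ctrl.finish_job())"
```

```text
the job is handed in; nothing more can be done
None
```

The job is handed in, with no verdict shown: the round cutter is on the wooden board, the scalloped one lies flat in the tray, the tray is pushed to its stop, and both jars stand upright within about 3 mm of where they started (clock about 53 s of 141).

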